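# Find the stripped cap bolt on a tube fixture and hold its clamp open

## Robot

A 6-joint arm with a two-finger parallel gripper is mounted at the origin on the work surface; the furniture and walls round the work are solid. World frame = base frame: x ahead of the robot, y to its left, z up, the work surface at z = 0. Lengths are in m, angles in degrees, forces in N, time in s.
With the tool pointing down it reaches from about 0.4 to 0.825 m from the base axis. Payload 7 kg.
Tool frame: the origin (TCP) lies on the centre line of the jaws, within the pads' length; the fingertips stand 22 mm ahead of it and the grasp point (between the pads) lies 3 mm ahead of it; z points along the fingers, y is the line along which they close (so a half turn about z gives the same grasp; the last joint's range is limited). The gripper opens to 88 mm and grips with 3 to 60 N. Pads are 19 mm wide; open, the fingers measure 130 mm over their backs; the gripper's body (78 mm by 193 mm) begins 47 mm behind the grasp point.
Start: joints at [82.053, 20.546, 0.682, 0, -70.136, -16.507], TCP at [0.279, 0.614, 0.249] pointing down, gripper open.
Joint ranges: [-176.03, 176.03], [-82.01, 121.73], [-58.28, 71.71], [-173.87, 95.51], [-174.79, -0.11], [-173.66, 173.66]. Speed limits (degrees/s): [136.94, 136.94, 172.46, 180, 180, 180].

## Interface

Orientations are given as [roll, pitch, yaw] about the fixed x, y, z axes, in that order (R = Rz(yaw) Ry(pitch) Rx(roll)).
In Python, from plant import get_state, cams, r gives the robot as it stands.
- The arm moves only by the tool apply_moves, never from a script. Its argument "targets" is a list of rows, each an object with "dp": the shift along the world's x, y, z in m, a list of three; "yaw": the turn about the world's z in degrees. In form: [{"dp": [x, y, z], "yaw": yaw}, ...]. A call has 1 to 20 rows; each row is the pose to reach, as a shift and turn from the pose commanded when the call began; what a row does not reach only later rows make up. A row lasts 1/12 s, in which the tool goes at most 41.7 mm and 7.16 degrees, less where a joint would pass 70% of its speed; a pose out of reach is approached as far as the arm can. A call with a gripper value outside its range is refused whole. "grip" is the gripper command: -1 is fully open, 1 is shut, values between are in proportion, set as the call begins (left out, the last holds). The fingers move at their own pace and stop on an object; "squeeze" is the grip in N (left out, the last holds). Time passes only in rows, so rows that repeat a pose let the fingers close. It gives the time, the measured TCP pose, the force, the opening and the grip force at its end, in the units of the state.
- get_state(): the state, without advancing time (a new reading comes with each control period).
- cams.capture(name): name is "scene" or "top" or "wrist"; returns a dict with "image" (384x512x3 uint8, red, green, blue), "range_z" (384x512 float32, m along the optical axis (not along the pixel's ray), 0 where there is no reading), "fx", "fy", "cx", "cy" (pixels), "R" (3x3) and "t" (3): a world point X has camera coordinates R X + t; the wrist camera has in their place "T_tool_cam" (4x4, takes a point from camera to tool coordinates, whose origin is the TCP and whose axes are the flange's). Camera axes: x right, y down, z forward; pixel columns grow to the right and rows downward; lengths in m; the calibration is good to about 2 mm. A picture is of the moment at which its call begins: read the wrist's pose just before it.
- r.close_job(): hands the job in; it is judged then, once.
The state is a dict: "time_s": time; "joints": joint angles; "qd": joint speeds; "joint_torque": joint torques, N m; "tcp_pos": TCP position; "eef_rot": TCP orientation; "contact_force": force on the tool from outside, world axes, zero at the start; "moment": the same for the moment, N m; "gripper_width": finger opening in m; "gripper_force": force on a finger pad.
Only numpy, scipy, OpenCV 4.12 (cv2) and the standard library are available. Lean on these libraries where they do the work, as an engineer would, in place of code of your own. Each camera call takes 0.05 s, during which the arm holds its last target. There are 200 camera calls.

## Task

The flanged tube in this welding fixture is held by three hinged clamps, and the bolt of one clamp cap has a stripped thread. Tap the bolt heads gently from above, one after another, until you find the one that gives under the finger. Then take that clamp's cap by the bolt ear, swing it up on its hinge to at least halfway to upright and finish while still holding it there, so that I can renew the thread; do not prise at the two sound clamps, and leave the other things lying about alone.

Things in the scene. Friction and masses are not known exactly. Their poses are not given: they have to be found in the camera images.
- fixture: Heavy steel base plate, 180 (x) x 370 (y) x 12 mm, that does not move. Origin: centre of its underside, on the table; x away from the robot, y to its left. A dark tube, 48 mm thick, lies along y over x = 0, axis 64 mm above the table, y = -215 to +210 mm, with a 100 mm flange near +y. Three identical grey clamps hold it at y = +130, 0 and -130 mm. Bystanders lie on and around the plate.
- place_1 (a point): Left clamp place (fixture y = +130 mm, x = -60 mm): centre of the top of the cap-bolt head there, cap shut and bolt not pressed, 93.5 mm above the table. Axes as the fixture's. Head: hexagon, 19 mm across flats, 9 mm high, standing 6 mm above the cap's ear on a short coil spring. The bolt is captive in the cap, points down, and comes up with it.
- place_2 (a point): The same for the middle clamp place (fixture y = 0).
- place_3 (a point): The same for the right clamp place (fixture y = -130 mm).
- ear_2 (a point): Middle of the thickness of the middle cap's ear, on its bolt's axis, 72.5 mm above the table; those of the other caps lie 130 mm to either side along y. The ear is a flat tongue on the robot's side of each cap, 12 mm thick, fixture x = -87 to -36 mm. Its side faces, 44 mm apart along y, are free to 45 mm below (the pedestal is 32 mm wide) and can be pinched from above.
- hinge_2 (a point): On the hinge axis of the middle cap: all three lie on one line along the fixture's y, on the far side of the tube, at fixture x = +46 mm, 69 mm above the table. Each cap, 44 mm wide, arches over the tube (top 101 mm above the table, a small nipple on it to 110 mm) from the hinge to the ear and opens by swinging up and away from the robot.
- bolt_loose (a joint): How far the loose bolt is pressed down into its cap, in m: 0 at rest, 0.005 at its stop. It starts to give at about 1 N, needs about 3 N at the stop and springs back. The sound bolts do not give. Which of the three places has the loose bolt changes from run to run and cannot be seen.
- cap_loose (a joint): Opening angle in rad of the cap whose bolt is loose: 0 shut, 1.3 at its stop. It weighs 0.3 to 0.5 kg, swings freely on its hinge and falls shut when let go.
- cap_sound_a (a joint): Opening angle in rad of one of the two sound clamps' caps: 0 shut; bolted fast, it springs a little when prised.
- cap_sound_b (a joint): The same for the other sound clamp.
- spanner: A spanner, 219 mm long, 9 mm high, lying in front of the fixture; to be left alone. Origin: centre of its underside.
- spare_bolt: A spare new hexagon bolt, 51 mm tall, standing head down in front of the fixture (not one of the three cap bolts); to be left alone. Origin: centre of its underside.
- spare_nut: A spare nut, 22 mm across, 10 mm high, lying beside the spare bolt; to be left alone. Origin: centre of its underside.
- v_block: A ground steel V-block, 45 x 50 x 42 mm, lying on the fixture's plate behind the tube; to be left alone. Origin: centre of its underside.
- square: An engineer's square, 166 x 101 x 18 mm, lying on the table; to be left alone. Origin: centre of its underside.
- tape_measure: A tape measure, 38 x 99 x 65 mm, standing behind the fixture; to be left alone. Origin: centre of its underside.
- g_clamp: A small G-clamp, 93 x 105 x 18 mm, lying to the right; to be left alone. Origin: centre of its underside.

How it is judged:
By the outcome, as a careful person would: the job done as asked, in the order asked, and still so for the second after the job is handed in, while the arm keeps its last pose, push and grip.
It also fails if it takes over 48 s, if anything falls off the work surface, if the arm or the gripper's body presses on something with over 40 N, if the wrist force passes 120 N, or if a joint passes its speed limit or range.

## Working session

There is one attempt and no reset: what is moved stays moved. The work goes in short steps, Python scripts to look and compute and a tool call to move; the robot and the scene stay as the last step left them, time stands still between calls to the robot, and variables do not carry over. Pictures are saved under pics/ and viewed, at most 10 in all, crops included, and the job is handed in when it is done.

Besides the shell and the picture viewer there is one more tool, called by a JSON object that holds its "op" and its "data". apply_moves: Moves the arm, as the interface text tells. Its arguments: {"type":"object","properties":{"targets":{"type":"array","items":{"type":"object","properties":{"dp":{"type":"array","items":{"type":"number"}},"yaw":{"type":"number"}}}},"grip":{"type":"number"},"squeeze":{"type":"number"}},"required":["targets"]}

```bash
mkdir -p pics
python3 - <<'E'
from plant import get_state,cams,r
import cv2,numpy as np
s=get_state();print(s)
ims=[]
for n in("scene","top"):
    c=cams.capture(n);np.savez(f"{n}.npz",**c)
    print(n,c["fx"],c["cx"],c["cy"],c["R"].tolist(),c["t"].tolist())
    cv2.imwrite(f"pics/{n}.png",cv2.resize(c["image"][:,:,::-1],(800,600)))
E
```

```text
{'time_s': 0.0, 'joints': array([ 8.20513756e+01,  2.05923794e+01,  6.32851211e-01, -2.17557334e-02,
       -7.01369148e+01, -1.65071604e+01]), 'qd': array([-0.03010846, -0.07156221, -0.03445044,  0.0834266 ,  0.00154886,
       -0.12590274]), 'joint_torque': array([ 9.32959629e-04, -5.82719707e+01,  2.93070710e+01,  6.99750736e+00,
        6.99098004e-03, -1.50454903e-04]), 'tcp_pos': array([0.27926339, 0.61400336, 0.24759986]), 'eef_rot': array([ 1.79901720e+02, -7.79707340e-03, -2.44631873e+01]), 'contact_force': array([ 0.15065376, -0.29358204,  0.38944031]), 'moment': array([-0.08321762, -0.05729248,  0.01697651]), 'gripper_force': 0.0, 'gripper_width': 0.08777564055378649}
scene 411.8584824557245 254.033770427726 197.7973182264068 [[0.6117504420172958, -0.790635173613716, -0.025640182067443323], [-0.39202993595833385, -0.27486021432619295, -0.8779318834015903], [0.6870763611158132, 0.54712693666586, -0.4780985140852086]] [-0.35134023988198093, 0.27597927206812606, 0.860498656603549]
top 355.8884381143674 256.600925035374 186.33683359766164 [[0.028886024969890657, -0.9995441956528822, 0.00877487880664955], [-0.9871113325591668, -0.029906903511348792, -0.15721575702081744], [0.15740652684912623, -0.00412044402891343, -0.987525294484298]] [-0.043676143813218646, 0.568478400582816, 1.0893259656215402]
```

View pics/top.png

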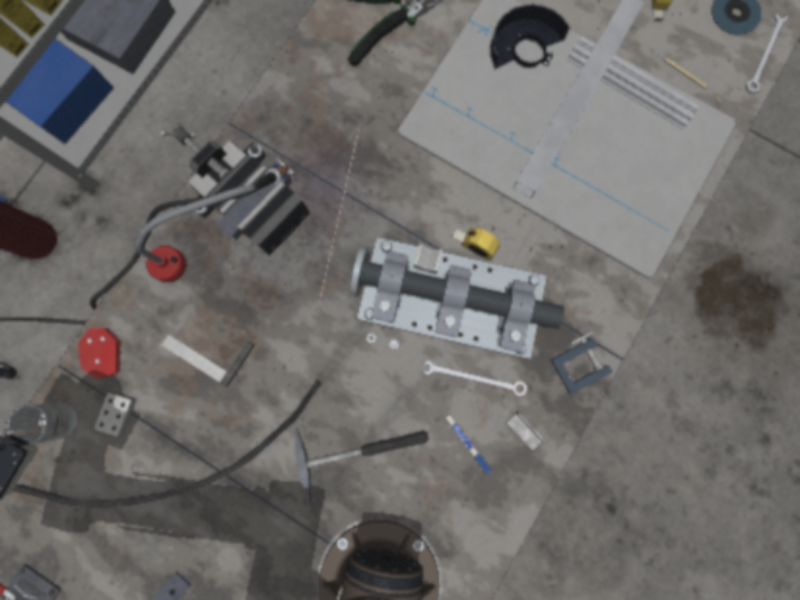

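View pics/scene.png

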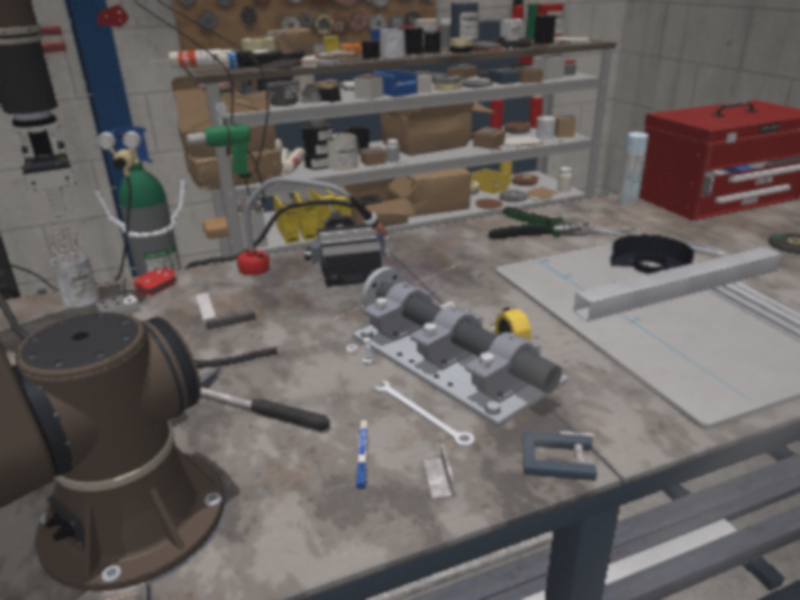

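The top view shows the fixture centred near (450,297). Its three bolt heads are near (385,305), (450,321) and (516,336) in the 800x600 view. The spare bolt and nut are at (371,338) and (394,345), the spanner at (475,377), and the G-clamp at (582,363).

```bash
cat > h.py <<'E'
import numpy as np,cv2
def ray(c,u,v,z,R=None,t=None):
    R=c["R"] if R is None else R; t=c["t"] if t is None else t
    d=R.T@np.array([(u-c["cx"])/c["fx"],(v-c["cy"])/c["fy"],1]); o=-R.T@t
    return o+d*(z-o[2])/d[2]
E
python3 - <<'E'
from h import *
c=dict(np.load("top.npz"));im=c["image"]
P=[]
g=im.min(2).astype(float)
for a in((385,305),(450,321),(516,336)):
    u,v=int(a[0]*.64),int(a[1]*.64)
    w=g[v-8:v+9,u-8:u+9];m=np.clip(w-(w.max()-45),0,None)
    yy,xx=np.mgrid[v-8:v+9,u-8:u+9]
    p=ray(c,(m*xx).sum()/m.sum(),(m*yy).sum()/m.sum(),.0935);P.append(p);print(p,(m*xx).sum()/m.sum(),(m*yy).sum()/m.sum(),c["range_z"][v,u])
P=np.array(P);d=P[0]-P[2];print(np.linalg.norm(P[0]-P[1]),np.linalg.norm(P[1]-P[2]),np.degrees(np.arctan2(-d[0],d[1])))
# depth check
for u,v in((246,195),(288,205),(330,215)):
    print([ (c["range_z"][v,u])])
x,y,w,h=205,135,180,130
cv2.imwrite("pics/crop.png",cv2.resize(im[y:y+h,x:x+w,::-1],None,fx=4.4,fy=4.4,interpolation=cv2.INTER_CUBIC))
E
```

```text
[0.53662008 0.00990219 0.0935    ] 244.34133915574964 194.1622998544396 1.0828172
[ 0.50583137 -0.12879139  0.0935    ] 289.8023097826087 205.60529891304347 1.08007
[ 0.48028555 -0.25721664  0.0935    ] 332.2159949622166 215.29974811083125 1.0775241
0.14206988746199742 0.13094133962980647 -11.908987927783155
[np.float32(1.0828172)]
[np.float32(1.08007)]
[np.float32(1.0775241)]
```

View pics/crop.png

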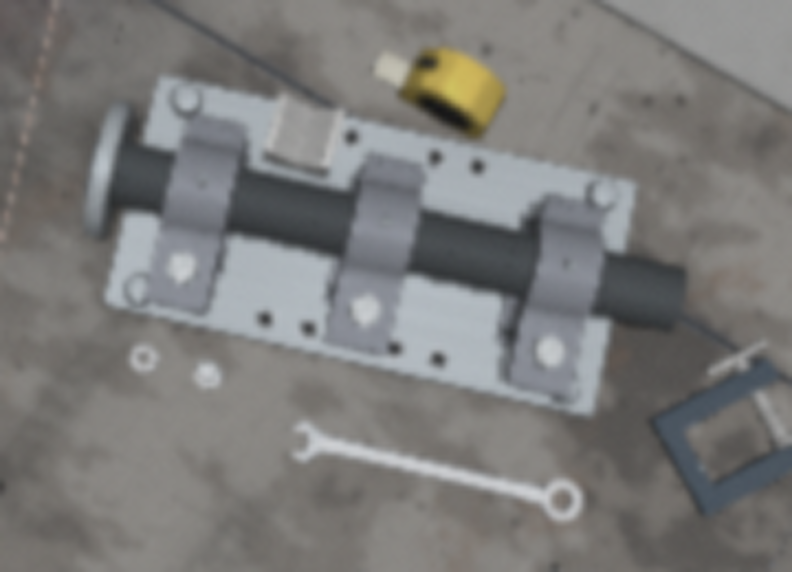

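The crop shows the heads at (182,267), (366,310) and (550,351), all with free space above them.

Run:
```python
from h import *
c=dict(np.load("top.npz"))
P=np.array([ray(c,205+a/4.4,135+b/4.4,.0935) for a,b in((182,267),(366,310),(550,351))]);print(P)
d=P[0]-P[2];print(np.linalg.norm(P[0]-P[1]),np.linalg.norm(P[1]-P[2]),np.degrees(np.arctan2(-d[0],d[1])))
q=[ray(c,205+a/4.4,135+b/4.4,.012) for a,b in((160,75),(636,183),(594,413),(105,303))]
for i in range(4):print(q[i],np.linalg.norm(q[i]-q[i-1]))
d=q[0]-q[1]+q[3]-q[2];print(np.degrees(np.arctan2(-d[0],d[1])))
m=P.mean(0);print(np.mean(q,0))
```

```text
[[ 0.5321513   0.0036057   0.0935    ]
 [ 0.50614317 -0.12387807  0.0935    ]
 [ 0.48167806 -0.25052763  0.0935    ]]
0.13010969664261493 0.12899090162651802 -11.233294315523644
[0.68891753 0.02711155 0.012     ] 0.17794686825285919
[ 0.61670203 -0.33301436  0.012     ] 0.36729518134347605
[ 0.44403588 -0.30004611  0.012     ] 0.17578539410168753
[0.51434108 0.06158111 0.012     ] 0.36839797265678587
-11.170184413948094
[ 0.56599913 -0.13609195  0.012     ]
```

{"op": "apply_moves", "data": {"targets": [{"dp": [0.016, -0.038, 0], "yaw": 0.8}, {"dp": [0.032, -0.075, 0], "yaw": 1.5}, {"dp": [0.048, -0.113, 0], "yaw": 2.3}, {"dp": [0.064, -0.15, 0], "yaw": 3}, {"dp": [0.08, -0.188, 0], "yaw": 3.8}, {"dp": [0.096, -0.226, 0], "yaw": 4.5}, {"dp": [0.11, -0.264, 0], "yaw": 5.3}, {"dp": [0.126, -0.3, 0], "yaw": 6}, {"dp": [0.14, -0.338, 0], "yaw": 6.8}, {"dp": [0.155, -0.376, 0], "yaw": 7.5}, {"dp": [0.17, -0.414, 0], "yaw": 8.3}, {"dp": [0.18, -0.452, 0], "yaw": 9}, {"dp": [0.195, -0.49, 0], "yaw": 10}, {"dp": [0.21, -0.528, 0], "yaw": 11}, {"dp": [0.22, -0.566, 0], "yaw": 12}, {"dp": [0.23, -0.59, 0], "yaw": 12}, {"dp": [0.24, -0.6, 0], "yaw": 12}, {"dp": [0.24, -0.605, 0], "yaw": 12}, {"dp": [0.24, -0.605, 0], "yaw": 12}, {"dp": [0.24, -0.605, 0], "yaw": 12}], "grip": 1, "squeeze": 20}}

```text
time_s: 1.77
tcp_pos: [0.519, 0.0095, 0.2482]
eef_rot: [180.0, 0.0, -12.5]
contact_force: [-0.5, -0.0, -0.6]
gripper_width: 0.0005
gripper_force: 0.0
```

Run:
```python
from h import *
from plant import get_state,cams
from scipy.spatial.transform import Rotation as Ro
s=get_state();c=cams.capture("wrist");np.savez("w.npz",pos=s["tcp_pos"],rot=s["eef_rot"],**c)
print(c["T_tool_cam"].round(3).tolist(),s["tcp_pos"],s["eef_rot"])
R=Ro.from_euler("xyz",s["eef_rot"],degrees=True).as_matrix();T=np.eye(4);T[:3,:3]=R;T[:3,3]=s["tcp_pos"]
M=np.linalg.inv(T@c["T_tool_cam"])
for p in((.532,.0036,.0935),(.506,-.1239,.0935),(.532,.0036,.0785)):
    q=M[:3,:3]@p+M[:3,3];print(q[0]/q[2]*c["fx"]+c["cx"],q[1]/q[2]*c["fy"]+c["cy"],q[2])
cv2.imwrite("pics/w.png",c["image"][:,:,::-1])
```

```text
[[-0.001, -0.953, -0.303, 0.082], [1.0, -0.001, -0.0, -0.002], [-0.0, -0.303, 0.953, -0.137], [0.0, 0.0, 0.0, 1.0]] [0.51895265 0.00952506 0.24823688] [ 1.79991683e+02  4.10361707e-02 -1.24874165e+01]
262.31274755368287 175.27678680480415 0.29821871260837735
397.0473549881034 172.92703295567952 0.29756689182364754
262.0588420534728 171.88300089984577 0.3125117419381218
```

View pics/w.png

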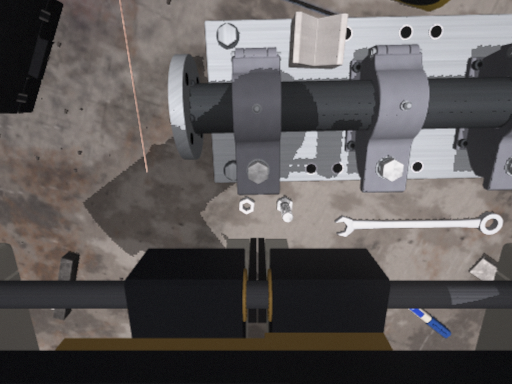

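The wrist view shows the left head at (258,171) and the middle head at (392,170). That is about 3–4 mm from the top-camera prediction, in +x and +y. I'll correct for it and lower over the left bolt.

{"op": "apply_moves", "data": {"targets": [{"dp": [0.008, -0.001, -0.03], "yaw": 1}, {"dp": [0.0165, -0.003, -0.06], "yaw": 1}, {"dp": [0.0165, -0.003, -0.085], "yaw": 1}, {"dp": [0.0165, -0.003, -0.105], "yaw": 1}, {"dp": [0.0165, -0.003, -0.118], "yaw": 1}, {"dp": [0.0165, -0.003, -0.124], "yaw": 1}, {"dp": [0.0165, -0.003, -0.124], "yaw": 1}, {"dp": [0.0165, -0.003, -0.124], "yaw": 1}, {"dp": [0.0165, -0.003, -0.124], "yaw": 1}]}}

```text
time_s: 2.57
tcp_pos: [0.5366, 0.0071, 0.1258]
eef_rot: [-180.0, -0.1, -11.4]
contact_force: [-0.1, -0.3, -0.3]
gripper_width: 0.0007
gripper_force: 0.0
```

{"op": "apply_moves", "data": {"targets": [{"dp": [0, 0, -0.002]}, {"dp": [0, 0, -0.004]}, {"dp": [0, 0, -0.006]}, {"dp": [0, 0, -0.007]}, {"dp": [0, 0, -0.007]}, {"dp": [0, 0, -0.007]}, {"dp": [0, 0, -0.007]}]}}

```text
$.targets[0]: bad value
```

{"op": "apply_moves", "data": {"targets": [{"dp": [0, 0, -0.001]}, {"dp": [0, 0, -0.002]}, {"dp": [0, 0, -0.002]}, {"dp": [0, 0, -0.002]}, {"dp": [0, 0, -0.002]}]}}

```text
$.targets[0]: bad value
```

{"op": "apply_moves", "data": {"targets": [{"dp": [0, 0, -0.002], "yaw": 0}, {"dp": [0, 0, -0.004], "yaw": 0}, {"dp": [0, 0, -0.006], "yaw": 0}, {"dp": [0, 0, -0.008], "yaw": 0}, {"dp": [0, 0, -0.008], "yaw": 0}, {"dp": [0, 0, -0.008], "yaw": 0}]}}

```text
time_s: 3.07
tcp_pos: [0.5359, 0.0063, 0.1164]
eef_rot: [180.0, 0.0, -11.5]
contact_force: [-0.2, 0.7, -0.9]
gripper_width: 0.0006
gripper_force: 0.0
```

{"op": "apply_moves", "data": {"targets": [{"dp": [0, 0, -0.001], "yaw": 0}, {"dp": [0, 0, -0.002], "yaw": 0}, {"dp": [0, 0, -0.002], "yaw": 0}, {"dp": [0, 0, -0.002], "yaw": 0}]}}

```text
time_s: 3.4
tcp_pos: [0.5361, 0.0064, 0.1155]
eef_rot: [180.0, -0.0, -11.4]
contact_force: [-4.3, 0.7, 9.2]
gripper_width: 0.0005
gripper_force: 4.8
```

{"op": "apply_moves", "data": {"targets": [{"dp": [0, 0, -0.001], "yaw": 0}, {"dp": [0, 0, -0.001], "yaw": 0}, {"dp": [0, 0, -0.001], "yaw": 0}]}}

```text
time_s: 3.65
tcp_pos: [0.5362, 0.0064, 0.1153]
eef_rot: [-180.0, -0.1, -11.4]
contact_force: [-6.4, 1.7, 17.0]
gripper_width: 0.0006
gripper_force: 8.3
```

Left bolt: rigid at the expected height, so it is sound. Next, the middle bolt.

{"op": "apply_moves", "data": {"targets": [{"dp": [0, 0, 0.012], "yaw": 0}, {"dp": [0, 0, 0.025], "yaw": 0}, {"dp": [-0.006, -0.03, 0.03], "yaw": 0}, {"dp": [-0.012, -0.06, 0.03], "yaw": 0}, {"dp": [-0.019, -0.095, 0.03], "yaw": 0}, {"dp": [-0.024, -0.118, 0.028], "yaw": 0}, {"dp": [-0.026, -0.127, 0.02], "yaw": 0}, {"dp": [-0.026, -0.127, 0.012], "yaw": 0}, {"dp": [-0.026, -0.127, 0.006], "yaw": 0}, {"dp": [-0.026, -0.127, 0.005], "yaw": 0}, {"dp": [-0.026, -0.127, 0.004], "yaw": 0}, {"dp": [-0.026, -0.127, 0.004], "yaw": 0}, {"dp": [-0.026, -0.127, 0.004], "yaw": 0}]}}

```text
time_s: 4.73
tcp_pos: [0.5104, -0.1199, 0.1177]
eef_rot: [180.0, -0.0, -11.4]
contact_force: [0.0, -0.8, 0.4]
gripper_width: 0.0001
gripper_force: 0.0
```

{"op": "apply_moves", "data": {"targets": [{"dp": [0, 0, -0.001], "yaw": 0}, {"dp": [0, 0, -0.002], "yaw": 0}, {"dp": [0, 0, -0.003], "yaw": 0}, {"dp": [0, 0, -0.003], "yaw": 0}, {"dp": [0, 0, -0.003], "yaw": 0}]}}

```text
time_s: 5.15
tcp_pos: [0.5103, -0.1203, 0.1156]
eef_rot: [-180.0, -0.1, -11.4]
contact_force: [-2.9, 2.3, 9.3]
gripper_width: 0.0004
gripper_force: 4.6
```

Middle bolt: also rigid, 9 N with no travel. Next, the right one.

{"op": "apply_moves", "data": {"targets": [{"dp": [0, 0, 0.012], "yaw": 0}, {"dp": [0, 0, 0.025], "yaw": 0}, {"dp": [-0.006, -0.03, 0.03], "yaw": 0}, {"dp": [-0.012, -0.06, 0.03], "yaw": 0}, {"dp": [-0.019, -0.095, 0.03], "yaw": 0}, {"dp": [-0.024, -0.118, 0.028], "yaw": 0}, {"dp": [-0.026, -0.127, 0.02], "yaw": 0}, {"dp": [-0.026, -0.127, 0.012], "yaw": 0}, {"dp": [-0.026, -0.127, 0.006], "yaw": 0}, {"dp": [-0.026, -0.127, 0.004], "yaw": 0}, {"dp": [-0.026, -0.127, 0.003], "yaw": 0}, {"dp": [-0.026, -0.127, 0.003], "yaw": 0}, {"dp": [-0.026, -0.127, 0.003], "yaw": 0}]}}

```text
time_s: 6.23
tcp_pos: [0.4844, -0.2469, 0.1178]
eef_rot: [180.0, -0.0, -11.4]
contact_force: [-0.4, 0.4, 0.0]
gripper_width: 0.0003
gripper_force: 0.0
```

{"op": "apply_moves", "data": {"targets": [{"dp": [0, 0, -0.001], "yaw": 0}, {"dp": [0, 0, -0.002], "yaw": 0}, {"dp": [0, 0, -0.003], "yaw": 0}, {"dp": [0, 0, -0.004], "yaw": 0}, {"dp": [0, 0, -0.004], "yaw": 0}, {"dp": [0, 0, -0.004], "yaw": 0}]}}

```text
time_s: 6.73
tcp_pos: [0.4842, -0.2476, 0.1137]
eef_rot: [-180.0, -0.0, -11.5]
contact_force: [1.0, 1.3, 1.2]
gripper_width: 0.0004
gripper_force: 0.7
```

The right bolt gives, 2 mm at 1.2 N. I'll confirm with a little more travel, then lift and open the gripper.

{"op": "apply_moves", "data": {"targets": [{"dp": [0, 0, -0.001], "yaw": 0}, {"dp": [0, 0, -0.002], "yaw": 0}, {"dp": [0, 0, -0.002], "yaw": 0}, {"dp": [0, 0, -0.002], "yaw": 0}]}}

```text
time_s: 7.07
tcp_pos: [0.4841, -0.2476, 0.1116]
eef_rot: [180.0, -0.0, -11.5]
contact_force: [1.1, 1.0, 2.1]
gripper_width: 0.0004
gripper_force: 1.1
```

{"op": "apply_moves", "data": {"targets": [{"dp": [0, 0, 0.01], "yaw": 0}, {"dp": [0, 0, 0.025], "yaw": 0}, {"dp": [0, 0, 0.04], "yaw": 0}, {"dp": [0, 0, 0.05], "yaw": 0}, {"dp": [0, 0, 0.05], "yaw": 0}]}}

```text
time_s: 7.48
tcp_pos: [0.4849, -0.248, 0.1641]
eef_rot: [180.0, -0.2, -11.4]
contact_force: [-0.3, -0.0, -0.5]
gripper_width: 0.0004
gripper_force: 0.0
```

{"op": "apply_moves", "data": {"targets": [{"dp": [0, 0, 0.0], "yaw": 0}, {"dp": [0, 0, 0.0], "yaw": 0}, {"dp": [0, 0, 0], "yaw": 0}, {"dp": [0, 0, 0], "yaw": 0}, {"dp": [0, 0, 0], "yaw": 0}, {"dp": [0, 0, 0], "yaw": 0}, {"dp": [0, 0, 0], "yaw": 0}, {"dp": [0, 0, 0], "yaw": 0}, {"dp": [0, 0, 0], "yaw": 0}, {"dp": [0, 0, 0], "yaw": 0}, {"dp": [0, 0, 0], "yaw": 0}, {"dp": [0, 0, 0], "yaw": 0}], "grip": -1}}

```text
time_s: 8.48
tcp_pos: [0.4839, -0.2476, 0.1616]
eef_rot: [180.0, -0.0, -11.5]
contact_force: [0.5, 0.3, 0.8]
gripper_width: 0.0747
gripper_force: 0.0
```

Run:
```python
from h import *
from plant import get_state,cams
s=get_state();c=cams.capture("wrist");print(s["tcp_pos"],s["gripper_width"])
cv2.imwrite("pics/w2.png",c["image"][:,:,::-1])
```

```text
[ 0.48394835 -0.24758276  0.16158503] 0.07473284101745666
```

View pics/w2.png

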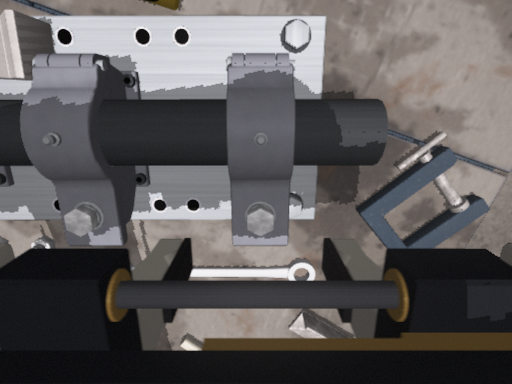

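The wrist view shows the head at (261,218) and the jaws centred at about column 258, with the yaw aligned. I'll descend and pinch the ear.

{"op": "apply_moves", "data": {"targets": [{"dp": [-0.003, 0, -0.01], "yaw": 0}, {"dp": [-0.003, 0, -0.025], "yaw": 0}, {"dp": [-0.003, 0, -0.04], "yaw": 0}, {"dp": [-0.003, 0, -0.055], "yaw": 0}, {"dp": [-0.003, 0, -0.067], "yaw": 0}, {"dp": [-0.003, 0, -0.077], "yaw": 0}, {"dp": [-0.003, 0, -0.084], "yaw": 0}, {"dp": [-0.003, 0, -0.0865], "yaw": 0}, {"dp": [-0.003, 0, -0.0865], "yaw": 0}, {"dp": [-0.003, 0, -0.0865], "yaw": 0}]}}

```text
time_s: 9.37
tcp_pos: [0.4812, -0.2476, 0.0753]
eef_rot: [180.0, -0.0, -11.4]
contact_force: [0.6, -0.0, 0.3]
gripper_width: 0.0875
gripper_force: 0.0
```

{"op": "apply_moves", "data": {"targets": [{"dp": [0, 0, 0.0], "yaw": 0}, {"dp": [0, 0, 0.0], "yaw": 0}, {"dp": [0, 0, 0], "yaw": 0}, {"dp": [0, 0, 0], "yaw": 0}, {"dp": [0, 0, 0], "yaw": 0}, {"dp": [0, 0, 0], "yaw": 0}, {"dp": [0, 0, 0], "yaw": 0}, {"dp": [0, 0, 0], "yaw": 0}, {"dp": [0, 0, 0], "yaw": 0}, {"dp": [0, 0, 0], "yaw": 0}, {"dp": [0, 0, 0], "yaw": 0}, {"dp": [0, 0, 0], "yaw": 0}], "grip": 1, "squeeze": 30}}

```text
time_s: 10.37
tcp_pos: [0.4806, -0.2491, 0.0751]
eef_rot: [179.9, 0.0, -11.4]
contact_force: [-1.6, -12.3, -2.4]
gripper_width: 0.0434
gripper_force: 30.0
```

Run:
```python
import numpy as np
a0=np.radians(-11.4);R=109.0
for d in range(0,66,5):
    t=np.radians(d);x=-R*np.cos(t)+3.5*np.sin(t)+R;z=R*np.sin(t)+3.5*np.cos(t)-3.5
    print(d,np.round([x*np.cos(a0),x*np.sin(a0),z],1))
```

```text
0 [ 0. -0.  0.]
5 [ 0.7 -0.1  9.5]
10 [ 2.2 -0.4 18.9]
15 [ 4.5 -0.9 28.1]
20 [ 7.6 -1.5 37.1]
25 [11.5 -2.3 45.7]
30 [16.  -3.2 54. ]
35 [21.3 -4.3 61.9]
40 [27.2 -5.5 69.2]
45 [33.7 -6.8 76. ]
50 [40.8 -8.2 82.2]
55 [48.4 -9.8 87.8]
60 [ 56.4 -11.4  92.6]
65 [ 64.8 -13.1  96.8]
```

Ear gripped at 43.4 mm. I'll take out the small sideways load and swing up.

{"op": "apply_moves", "data": {"targets": [{"dp": [0, -0.002, 0], "yaw": 0}, {"dp": [0, -0.002, 0], "yaw": 0}, {"dp": [0.0003, -0.002, 0.005], "yaw": 0}, {"dp": [0.0007, -0.002, 0.0095], "yaw": 0}, {"dp": [0.0014, -0.0022, 0.0142], "yaw": 0}, {"dp": [0.0022, -0.0024, 0.019], "yaw": 0}, {"dp": [0.0033, -0.0026, 0.0235], "yaw": 0}, {"dp": [0.0045, -0.003, 0.028], "yaw": 0}, {"dp": [0.006, -0.0032, 0.0325], "yaw": 0}, {"dp": [0.0076, -0.0035, 0.037], "yaw": 0}, {"dp": [0.0095, -0.004, 0.0415], "yaw": 0}, {"dp": [0.0115, -0.0043, 0.0457], "yaw": 0}, {"dp": [0.0115, -0.0043, 0.0457], "yaw": 0}, {"dp": [0.0115, -0.0043, 0.0457], "yaw": 0}]}}

```text
time_s: 11.53
tcp_pos: [0.4923, -0.2517, 0.1209]
eef_rot: [-180.0, 0.0, -11.5]
contact_force: [-2.7, 5.3, -1.4]
gripper_width: 0.0435
gripper_force: 30.0
```

{"op": "apply_moves", "data": {"targets": [{"dp": [0.0022, 0, 0.0042], "yaw": 0}, {"dp": [0.0045, 0, 0.0083], "yaw": 0}, {"dp": [0.0071, -0.0005, 0.0123], "yaw": 0}, {"dp": [0.0098, -0.001, 0.0162], "yaw": 0}, {"dp": [0.0127, -0.0015, 0.0199], "yaw": 0}, {"dp": [0.0157, -0.0022, 0.0235], "yaw": 0}, {"dp": [0.0189, -0.003, 0.0269], "yaw": 0}, {"dp": [0.0222, -0.0035, 0.0303], "yaw": 0}, {"dp": [0.0257, -0.0042, 0.0335], "yaw": 0}, {"dp": [0.0293, -0.005, 0.0365], "yaw": 0}, {"dp": [0.0331, -0.0058, 0.0394], "yaw": 0}, {"dp": [0.0369, -0.0065, 0.0421], "yaw": 0}, {"dp": [0.0409, -0.0073, 0.0446], "yaw": 0}, {"dp": [0.0449, -0.0081, 0.0469], "yaw": 0}, {"dp": [0.0449, -0.0081, 0.0469], "yaw": 0}, {"dp": [0.0449, -0.0081, 0.0469], "yaw": 0}, {"dp": [0.0449, -0.0081, 0.0469], "yaw": 0}]}}

```text
time_s: 12.95
tcp_pos: [0.5371, -0.2606, 0.168]
eef_rot: [180.0, 0.0, -11.5]
contact_force: [-3.5, -5.5, -2.9]
gripper_width: 0.0438
gripper_force: 30.0
```

Run:
```python
from h import *
from plant import get_state,cams
s=get_state();print(s["tcp_pos"],s["contact_force"],s["gripper_width"],s["gripper_force"],s["time_s"])
a=cams.capture("wrist")["image"];b=cams.capture("scene")["image"][150:300,180:400]
b=cv2.resize(b,None,fx=2.5,fy=2.5)
a=cv2.resize(a,(250,188));cv=np.zeros((375,800,3),np.uint8);cv[:,:550]=b;cv[:188,550:]=a
cv2.imwrite("pics/f.png",cv[:,:,::-1])
```

```text
[ 0.53711637 -0.26057414  0.16804473] [-3.48514745 -5.46314876 -2.91751119] 0.04380540700821335 29.998270869255066 12.95
```

View pics/f.png

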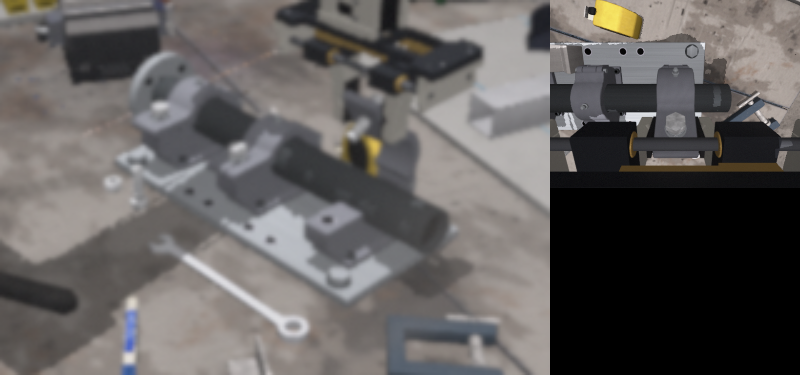

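The right pedestal at (335,225) is bare. The cap is raised and held between the fingers at about (370,125), roughly 60° open. The other objects have not moved.

```bash
python3 -c "
from plant import r
print(r.close_job())"
```

```text
the job is handed in; nothing more can be done
None
```

The loose bolt is on the right clamp (place_3); the left and middle bolts did not give, and I have handed the job in with the right cap held about 60° open by its ear.

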